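# Snap the retaining clip onto the roller axle

### The job

Take the steel retaining clip out of its wooden rack by the black grip tab and press it from above into the groove near the free end of the roller stand's axle, until it snaps over and sits fully home in the groove, then let go of it. How far the axle sticks out is not known exactly, so feel for the groove, and press gently: never push on the axle harder than about 25 N. Leave the wax tin, the sanding block and the pencil where they are.

Things in the scene. Friction and masses are not known exactly. Their poses are not given: they have to be found in the camera images.
- clip_grip (a point): centre of the black grip tab on top of the loose retaining clip (60 g): tab 22 mm along x, 10 mm thick along y, 34 mm tall along z; take it across the 10 mm from above, fingertips no lower than 19 mm below this point, so that they clear axle and brackets. z points away from the clip's open end. At first the clip stands upright, open end down, in the rack
- clip_bore (a point): centre of the clip's bore, 37 mm below clip_grip, same axes. The bridge lies 7 to 15 mm above this point; at each side an arm hangs to 9 mm below it and carries a 6 mm round nose, centred 5 mm below and 8.5 mm beside this point: the mouth between the noses is 11 mm wide
- rack: fixed wooden block 60 x 40 x 22 mm (x, y, z), origin at the centre of its underside; in its top a slot 35 x 5.6 mm along x, 12 mm deep, in which the clip stands; draw the clip straight up
- axle_ref (a point): point on the centre line of the roller stand's axle, 60 mm above the worktop; y runs along the level axle from its free end to the brackets, z up. The groove's middle lies anywhere up to 8 mm before or behind this point along y (not reported). With the noses on the full axle, clip_bore is about 17 mm above the centre line; at the groove it gets down to about 10 mm before they touch; fully home it is on the line
- wax_tin: round tin 67 mm in diameter, 37 mm high, a bystander; origin at the centre of its underside
- pad_block: wooden sanding block 72 x 84 x 34 mm, a bystander; origin at the centre of its underside
- red_pencil: short thick pencil 84 mm long, 9 mm high, a bystander; origin at the middle of its underside
- clip: the whole clip, origin at clip_bore: a flat steel fork 31 mm wide (x), 4 mm thick (y), open to -z. The arms are springy: pushing the noses over the 14 mm groove bottom takes about 7 to 15 N, then they snap in below it and the bridge lands on the groove bottom
- stand: fixed roller stand, origin under axle_ref, same axes. Axle 24 mm in diameter, groove 6.4 mm wide with a 14 mm bottom, free end 20 mm beyond the groove's middle (to -y). On the +y side: bracket 26 mm wide from y = 22 to 34 mm, its top 13 mm above the centre line; rubber roller of 34 mm diameter from about 42 mm; a second bracket; base plate 80 mm wide, 10 mm high, y = 14 to 122 mm
There are look-alikes about, which are no part of the job. Leave any orange look-alike of the clip alone.

How it is judged:
By the outcome, as a careful person would: the job done as asked, in the order asked, and still so for the second after the job is handed in, with the robot touching nothing.
It also fails if it takes over 67 s, if anything falls off the work surface, if the arm or the gripper's body presses on something with over 40 N, if the wrist force passes 120 N, or if a joint passes its speed limit or range.

### The arm

A 7-joint arm with a two-finger parallel gripper is mounted at the origin on a cart in front of the work surface, level with it; the furniture and walls round the work are solid. World frame = base frame: x ahead of the robot, y to its left, z up, the work surface at z = 0. Lengths are in m, angles in rad, forces in N, time in s.
With the tool pointing down it reaches from about 0.4 to 0.9 m from the base axis. Payload 5.5 kg.
Tool frame: the origin (TCP) lies between the finger pads; the fingertips stand 17 mm ahead of it and the grasp point (between the pads) lies 2 mm behind it; z points along the fingers, y is the line along which they close (so a half turn about z gives the same grasp; the last joint's range is limited). The gripper opens to 92 mm and grips with 3 to 60 N. Pads are 19 mm wide; open, the fingers measure 130 mm over their backs; the gripper's body (75 mm by 190 mm) begins 47 mm behind the grasp point.
Start: joints at [-1.064, 0.501, -0.427, 1.55, 0.221, 1.138, -0.21], TCP at [0.157, 0.631, 0.244] pointing down, gripper open.
Joint ranges: [-2.88, 2.88], [-0.31, 2.03], [-1.54, 1.56], [0.2, 2.42], [-1.41, 4.55], [0.19, 2.02], [-2.57, 2.57]. Speed limits (rad/s): [2.57, 2.57, 3.14, 3.14, 3.14, 3.14, 3.14].

### API

Orientations are given as a unit quaternion [x, y, z, w].
In Python, from plant import sense, optics, sign_off gives the robot as it stands.
- The arm moves only by the tool send_rows, never from a script. Its argument "targets" is a list of rows, each an object with "gripper": the closure, from 0 (fully open) to 1 (shut); "offset": the shift along the tool's x, y, z in cm, a list of three; "turn": the turn about the tool's z in rad. A call has 1 to 5 rows; each row shifts and turns the commanded pose from where the row before left it, along the tool's axes as they then stand; what a row does not reach is not made up. A row lasts 1/8 s, in which the tool goes at most 62.5 mm and 10.7 degrees, less where a joint would pass 70% of its speed; a pose out of reach is approached as far as the arm can. A call is refused whole if a number of a shift passes 6.25 or a number of a turn 0.188, either way. A call with a gripper value outside its range is refused whole. The fingers move at their own pace and stop on an object; "squeeze" is the grip in N (left out, the last holds). Time passes only in rows, so rows that do not move let the fingers close. It gives the time, the measured TCP pose, the force, the opening and the grip force at its end, in the units of the state.
- sense(): the state, without advancing time (a new reading comes with each control period).
- optics.camera(name): name is "scene" or "top"; returns a dict with "frame" (400x640x3 uint8, red, green, blue), "K" (3x3 intrinsics, pixels), "R" (3x3) and "t" (3): a world point X has camera coordinates R X + t. Camera axes: x right, y down, z forward; pixel columns grow to the right and rows downward; lengths in m; the calibration is good to about 2 mm. A picture is of the moment at which its call begins. There is no depth.
- sign_off(): hands the job in; it is judged then, once.
The state is a dict: "time": time; "q": joint angles; "qd": joint speeds; "effort": joint torques, N m; "position": TCP position; "eef_rot": TCP orientation; "ft_force": force on the tool from outside, world axes, zero at the start; "torque": the same for the moment, N m; "opening": finger opening in m; "grasp_force": force on a finger pad.
Only numpy, scipy, OpenCV 4.12 (cv2) and the standard library are available. Lean on these libraries where they do the work, as an engineer would, in place of code of your own. Each camera call takes 0.05 s, during which the arm holds its last target. There are 200 camera calls.

## Working session

There is one attempt and no reset: what is moved stays moved. The work goes in short steps, Python scripts to look and compute and a tool call to move; the robot and the scene stay as the last step left them, time stands still between calls to the robot, and variables do not carry over. Pictures are saved under pics/ and viewed, at most 10 in all, crops included, and the job is handed in when it is done.

Besides the shell and the picture viewer there is one more tool, called after "Call:" by a JSON object that holds its "method" and its "body", one argument or row to a line. send_rows: Moves the arm, as the interface text tells. Its arguments: {"type":"object","properties":{"targets":{"type":"array","items":{"type":"object","properties":{"gripper":{"type":"number"},"offset":{"type":"array","items":{"type":"number"}},"turn":{"type":"number"}}}},"squeeze":{"type":"number"}},"required":["targets"]}

```bash
mkdir -p pics; cat > h.py <<'E'
import numpy as np, cv2
from plant import sense, optics, sign_off
def snap(n,f=None):
    c=optics.camera(n)
    if f: cv2.imwrite('pics/'+f,c['frame'][:,:,::-1])
    return c
def ray(c,u,v):
    R,t=np.array(c['R']),np.array(c['t']); d=R.T@np.linalg.inv(c['K'])@[u,v,1]; return -R.T@t,d
def onz(c,u,v,z):
    o,d=ray(c,u,v); return o+d*(z-o[2])/d[2]
def proj(c,X):
    p=np.array(c['K'])@(np.array(c['R'])@np.array(X)+c['t']); return p[:2]/p[2]
def tri(c1,p1,c2,p2):
    o1,d1=ray(c1,*p1);o2,d2=ray(c2,*p2)
    s=np.linalg.lstsq(np.c_[d1,-d2],o2-o1,rcond=None)[0]
    a,b=o1+s[0]*d1,o2+s[1]*d2
    return (a+b)/2,np.linalg.norm(a-b)
E
python3 - <<'E'
from h import *
for n in('scene','top'):
    c=snap(n,n+'0.png'); print(n,c['K'],-np.array(c['R']).T@c['t'],c['R'])
s=sense();print(s)
E
```

```text
scene [[474.73026373   0.         326.43559993]
 [  0.         474.73026373 195.34349104]
 [  0.           0.           1.        ]] [-0.06117178 -0.69527506  0.55670313] [[ 0.78819629 -0.61485681  0.02641433]
 [-0.26444004 -0.37712238 -0.88760925]
 [ 0.55571403  0.69262531 -0.45983921]]
top [[509.93641488   0.         318.10378795]
 [  0.         509.93641488 190.08513441]
 [  0.           0.           1.        ]] [0.22042018 0.0247201  1.47472312] [[ 0.07723303 -0.99699889 -0.00531755]
 [-0.97373576 -0.07428304 -0.21522244]
 [ 0.21418153  0.02180017 -0.97655057]]
{'time': 0.1, 'q': array([-1.06381576,  0.50176734, -0.42681139,  1.55133273,  0.22080641,
        1.1382915 , -0.21031853]), 'qd': array([-0.00070606, -0.0006918 , -0.00108368, -0.00404906,  0.00087252,
       -0.00211175, -0.00032017]), 'effort': array([-1.10003678e-02, -5.67872107e+01, -5.83910286e+00, -2.79914886e+01,
       -6.91285031e-02,  2.40982790e-02,  5.94320591e-05]), 'position': array([0.15678656, 0.63019505, 0.24277937]), 'eef_rot': array([ 1.21572070e-01,  9.92582224e-01, -8.61261237e-04, -1.37684319e-04]), 'ft_force': array([-0.28759515,  0.00164225, -0.31070242]), 'torque': array([ 0.03362203, -0.01632889,  0.00558658]), 'grasp_force': 0.0, 'opening': 0.09179971236489722}
```

View pics/scene0.png

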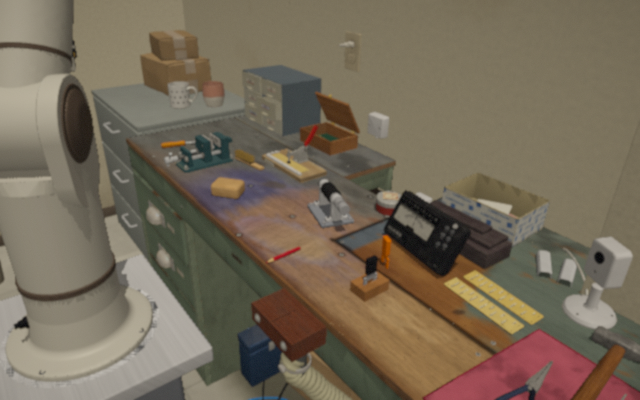

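View pics/top0.png

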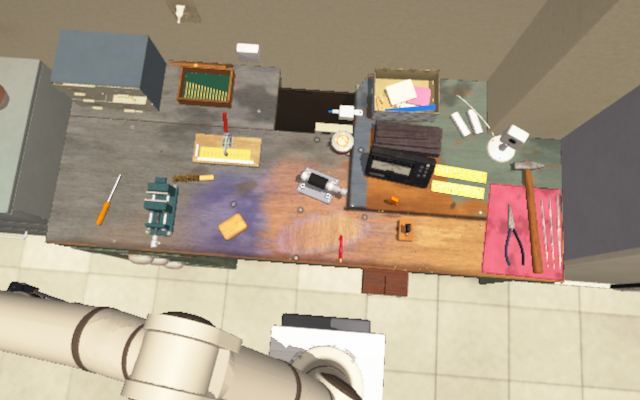

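The rack with the black-tabbed clip is at scene (370,280) and top (405,229). The orange look-alike is at scene (386,250) and top (394,200). The stand is at scene (331,203) and top (322,184), with its free axle end pointing right in the top view. I'll zoom in next.

```bash
python3 - <<'E'
import cv2,numpy as np
s=cv2.imread('pics/scene0.png');t=cv2.imread('pics/top0.png')
r=lambda a,k:cv2.resize(a,None,fx=k,fy=k,interpolation=cv2.INTER_CUBIC)
a=r(s[165:305,300:400],4); b=r(t[150:250,290:420],3)
im=np.zeros((560,800,3),np.uint8); im[:560,:400]=a; im[:300,400:790]=b
cv2.imwrite('pics/z.png',im)
E
```

```text
(no output)
```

View pics/z.png

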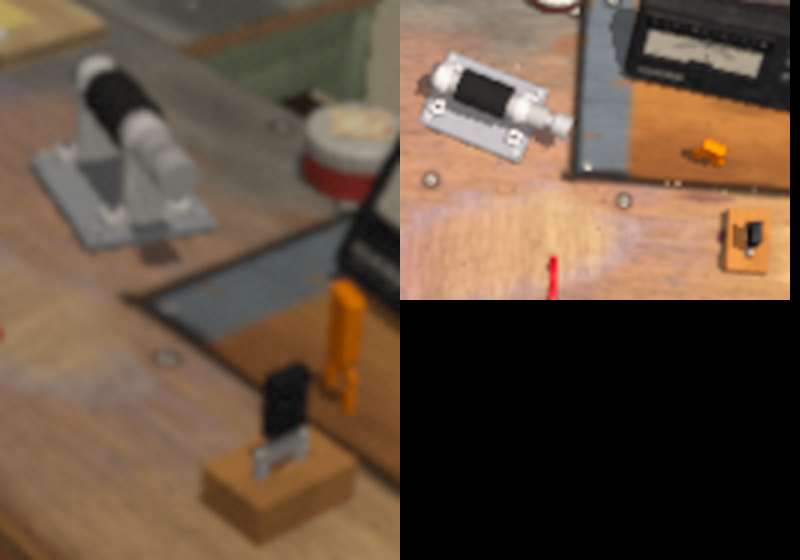

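```bash
cat > m.py <<'E'
from h import *
a=snap('scene');b=snap('top')
S=lambda x,y:(300+x/4-.4,165+y/4-.4)
T=lambda x,y:(290+(x-400)/3-.3,150+y/3-.3)
np.set_printoptions(precision=4,suppress=True)
print('rack S',[onz(a,*S(*p),.022) for p in((203,465),(265,508),(357,462),(300,425))])
print('rack T',[onz(b,*T(*p),.022) for p in((727,210),(768,212),(768,273),(726,272))])
print('tab tri',tri(a,S(285,403),b,T(754,236)))
print('tabtop S',onz(a,*S(287,368),.073))
print('plate S',[onz(a,*S(*p),.010) for p in((30,160),(93,250),(215,225))])
print('plate T',[onz(b,*T(*p),.010) for p in((455,52),(523,160),(422,122))])
print('axle T end,roller',onz(b,*T(573,125),.06),onz(b,*T(487,92),.06))
print('axle S end',onz(a,*S(180,178),.06))
print('orange',tri(a,S(345,320),b,T(712,152)))
# masks
for c,n,(x0,y0,x1,y1) in((a,'S',(318,178,345,203)),(b,'T',(305,165,335,195)),(a,'Stab',(362,250,380,278)),(b,'Ttab',(403,217,415,237))):
    f=c['frame'][y0:y1,x0:x1].max(2); m=(f<70).astype(np.uint8)
    k,l,st,ce=cv2.connectedComponentsWithStats(m); i=1+np.argmax(st[1:,4])
    y,x=np.where(l==i); r=cv2.minAreaRect(np.c_[x,y].astype(np.float32))
    print(n,ce[i]+[x0,y0],st[i,4],r, onz(c,*(ce[i]+[x0,y0]),.06))
E
python3 m.py
```

```text
rack S [array([ 0.4125, -0.1819,  0.022 ]), array([ 0.4148, -0.2214,  0.022 ]), array([ 0.4712, -0.2218,  0.022 ]), array([ 0.4693, -0.1857,  0.022 ])]
rack T [array([ 0.4697, -0.1809,  0.022 ]), array([ 0.4707, -0.2201,  0.022 ]), array([ 0.4121, -0.2223,  0.022 ]), array([ 0.41  , -0.1825,  0.022 ])]
tab tri (array([ 0.4412, -0.2022,  0.0562]), np.float64(2.3445997669492315e-05))
tabtop S [ 0.4431 -0.1998  0.073 ]
plate S [array([0.5315, 0.1168, 0.01  ]), array([0.4989, 0.0121, 0.01  ]), array([ 0.5721, -0.0065,  0.01  ])]
plate T [array([0.6093, 0.0927, 0.01  ]), array([0.5058, 0.0177, 0.01  ]), array([0.5361, 0.1192, 0.01  ])]
axle T end,roller [ 0.5333 -0.0268  0.06  ] [0.5591 0.0568 0.06  ]
axle S end [ 0.5315 -0.0206  0.06  ]
orange (array([ 0.5199, -0.1607,  0.048 ]), np.float64(0.0003078952966758183))
S [328.3729 189.6554] 177 ((10.89024543762207, 11.98780632019043), (15.773550987243652, 13.899465560913086), 51.34019470214844) [0.5605 0.073  0.06  ]
T [317.1828 180.8065] 186 ((12.362070083618164, 15.844827651977539), (17.64105796813965, 10.584633827209473), 21.801410675048828) [0.5575 0.061  0.06  ]
Stab [370.8477 264.7056] 197 ((9.55172348022461, 14.879310607910156), (16.155494689941406, 16.341190338134766), 68.19859313964844) [ 0.4387 -0.2045  0.06  ]
Ttab [407.2174 227.5652] 23 ((4.5, 10.5), (7.0, 3.0), 90.0) [ 0.4428 -0.2002  0.06  ]
```

Call:
{"method": "send_rows", "body": {
  "targets": [
    {"gripper":0,"offset":[0,0,0],"turn":-0.122},
    {"gripper":0,"offset":[0,0,0],"turn":-0.122},
    {"gripper":0,"offset":[-3.3,-3.7,0],"turn":0},
    {"gripper":0,"offset":[-3.3,-3.7,0],"turn":0},
    {"gripper":0,"offset":[-3.3,-3.7,0],"turn":0}
  ],
  "squeeze": 25
}}

```text
time: 0.82
position: [0.2568, 0.5185, 0.2435]
eef_rot: [-0.0, 1.0, -0.0, -0.0]
ft_force: [0.5, 0.0, 0.4]
opening: 0.0917
grasp_force: 0.0
```

Call:
{"method": "send_rows", "body": {
  "targets": [
    {"gripper":0,"offset":[-3.3,-3.7,0],"turn":0},
    {"gripper":0,"offset":[-3.3,-3.7,0],"turn":0},
    {"gripper":0,"offset":[-3.3,-3.7,0],"turn":0},
    {"gripper":0,"offset":[-3.3,-3.7,0],"turn":0},
    {"gripper":0,"offset":[-3.3,-3.7,0],"turn":0}
  ]
}}

```text
time: 1.45
position: [0.4218, 0.3335, 0.2438]
eef_rot: [-0.0, 1.0, 0.0, 0.0]
ft_force: [-0.2, 0.2, 0.8]
opening: 0.0919
grasp_force: 0.0
```

Call:
{"method": "send_rows", "body": {
  "targets": [
    {"gripper":0,"offset":[0,-5,0],"turn":0},
    {"gripper":0,"offset":[0,-5,0],"turn":0},
    {"gripper":0,"offset":[0,-5,0],"turn":0},
    {"gripper":0,"offset":[0,-5,0],"turn":0},
    {"gripper":0,"offset":[0,-5,0],"turn":0}
  ]
}}

```text
time: 2.08
position: [0.4208, 0.0832, 0.2438]
eef_rot: [-0.0, 1.0, 0.0, 0.0]
ft_force: [1.3, -1.1, 0.2]
opening: 0.0918
grasp_force: 0.0
```

Call:
{"method": "send_rows", "body": {
  "targets": [
    {"gripper":0,"offset":[-0.4,-5.7,0],"turn":0},
    {"gripper":0,"offset":[-0.4,-5.7,0],"turn":0},
    {"gripper":0,"offset":[-0.4,-5.7,1.5],"turn":0},
    {"gripper":0,"offset":[-0.4,-5.7,1.5],"turn":0},
    {"gripper":0,"offset":[-0.4,-5.7,1.5],"turn":0}
  ]
}}

```text
time: 2.7
position: [0.4412, -0.2019, 0.1985]
eef_rot: [-0.0, 1.0, -0.0, 0.0]
ft_force: [0.3, 0.9, 0.3]
opening: 0.0917
grasp_force: 0.0
```

Call:
{"method": "send_rows", "body": {
  "targets": [
    {"gripper":0,"offset":[0,0,4],"turn":0},
    {"gripper":0,"offset":[0,0,3.8],"turn":0},
    {"gripper":0,"offset":[0,0,0],"turn":0}
  ]
}}

```text
time: 3.08
position: [0.4385, -0.1992, 0.1183]
eef_rot: [-0.0, 1.0, 0.001, -0.003]
ft_force: [-0.5, -0.1, 0.1]
opening: 0.0919
grasp_force: 0.0
```

```bash
python3 - <<'E'
from h import *
a=snap('scene');b=snap('top')
r=lambda x:cv2.resize(x[:,:,::-1],None,fx=5,fy=5,interpolation=cv2.INTER_CUBIC)
im=np.zeros((550,800,3),np.uint8); im[:,:400]=r(a['frame'][200:310,330:410]); im[:400,400:]=r(b['frame'][180:260,370:450])
cv2.imwrite('pics/g.png',im); print(sense()['position'])
E
```

```text
[ 0.4413493  -0.20009279  0.12128857]
```

View pics/g.png

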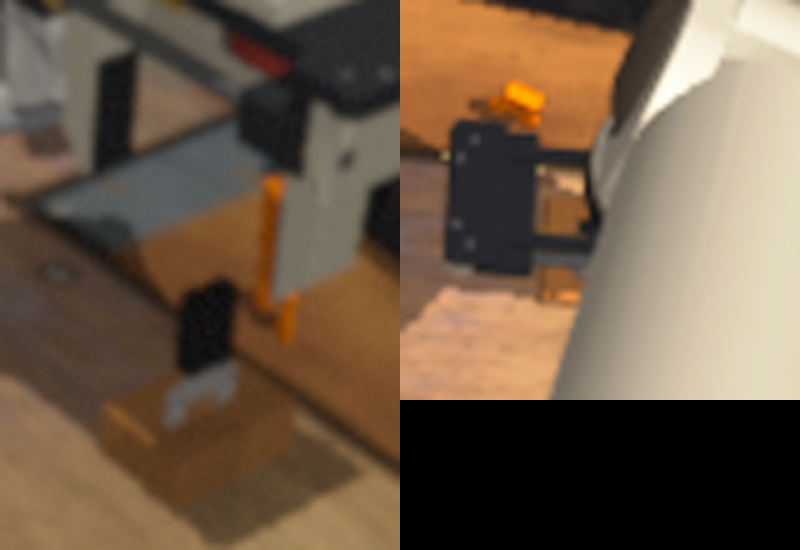

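The view shows the tab (zoom 205,325) under and between the open fingers, and the orange piece stays clear to the side. I'll descend and close.

Call:
{"method": "send_rows", "body": {
  "targets": [
    {"gripper":0,"offset":[0,0,2.2],"turn":0},
    {"gripper":0,"offset":[0,0,2.2],"turn":0},
    {"gripper":0,"offset":[0,0,1.9],"turn":0},
    {"gripper":0.5,"offset":[0,0,0],"turn":0},
    {"gripper":0.8,"offset":[0,0,0],"turn":0}
  ],
  "squeeze": 10
}}

```text
time: 3.8
position: [0.4424, -0.2005, 0.0593]
eef_rot: [-0.0, 1.0, -0.0, 0.001]
ft_force: [-0.1, -1.2, 1.0]
opening: 0.0764
grasp_force: 0.0
```

Call:
{"method": "send_rows", "body": {
  "targets": [
    {"gripper":0.9,"offset":[0,0,0],"turn":0},
    {"gripper":1,"offset":[0,0,0],"turn":0},
    {"gripper":1,"offset":[0,0,0],"turn":0},
    {"gripper":1,"offset":[0,0,0],"turn":0}
  ]
}}

```text
time: 4.3
position: [0.4411, -0.2001, 0.0578]
eef_rot: [-0.0, 1.0, -0.0, 0.0]
ft_force: [-0.2, 0.0, 0.3]
opening: 0.0363
grasp_force: 0.0
```

Call:
{"method": "send_rows", "body": {
  "targets": [
    {"gripper":1,"offset":[0,0,0],"turn":0},
    {"gripper":1,"offset":[0,0,0],"turn":0},
    {"gripper":1,"offset":[0,0,0],"turn":0},
    {"gripper":1,"offset":[0,0,0],"turn":0}
  ]
}}

```text
time: 4.8
position: [0.441, -0.2008, 0.0577]
eef_rot: [0.0, 1.0, -0.0, 0.0]
ft_force: [0.2, -2.0, -1.6]
opening: 0.01
grasp_force: 10.0
```

Call:
{"method": "send_rows", "body": {
  "targets": [
    {"gripper":1,"offset":[0,-0.1,0],"turn":0},
    {"gripper":1,"offset":[0,0,0],"turn":0},
    {"gripper":1,"offset":[0,0,0],"turn":0}
  ],
  "squeeze": 50
}}

```text
time: 5.18
position: [0.441, -0.2009, 0.0576]
eef_rot: [-0.0, 1.0, 0.0, -0.0]
ft_force: [0.7, -0.1, 0.7]
opening: 0.0095
grasp_force: 50.0
```

Call:
{"method": "send_rows", "body": {
  "targets": [
    {"gripper":1,"offset":[0,0,-0.7],"turn":0},
    {"gripper":1,"offset":[0,0,-0.8],"turn":0},
    {"gripper":1,"offset":[0,0,-2],"turn":0},
    {"gripper":1,"offset":[0,0,-4],"turn":0},
    {"gripper":1,"offset":[0,0,-3],"turn":0}
  ]
}}

```text
time: 5.8
position: [0.4415, -0.2011, 0.1648]
eef_rot: [-0.0, 1.0, -0.0, 0.001]
ft_force: [0.1, 0.4, -1.5]
opening: 0.0098
grasp_force: 50.0
```

Call:
{"method": "send_rows", "body": {
  "targets": [
    {"gripper":1,"offset":[-2.3,4.8,0],"turn":0},
    {"gripper":1,"offset":[-2.3,4.8,0],"turn":0},
    {"gripper":1,"offset":[-2.3,4.8,0],"turn":0},
    {"gripper":1,"offset":[-2.3,4.7,0],"turn":0},
    {"gripper":1,"offset":[0,0,0],"turn":0.148}
  ]
}}

```text
time: 6.42
position: [0.5348, -0.0042, 0.1636]
eef_rot: [0.071, 0.997, 0.001, 0.001]
ft_force: [0.6, -1.3, -1.5]
opening: 0.0101
grasp_force: 50.0
```

Call:
{"method": "send_rows", "body": {
  "targets": [
    {"gripper":1,"offset":[0,0,1.5],"turn":0.148},
    {"gripper":1,"offset":[0,0,1.5],"turn":0},
    {"gripper":1,"offset":[0,0,0],"turn":0},
    {"gripper":1,"offset":[0,0,0],"turn":0}
  ]
}}

```text
time: 6.92
position: [0.5331, -0.0103, 0.133]
eef_rot: [0.147, 0.989, 0.0, 0.0]
ft_force: [-0.2, -0.3, -0.9]
opening: 0.0097
grasp_force: 50.0
```

```bash
python3 - <<'E'
from h import *
a=snap('scene');b=snap('top')
r=lambda x:cv2.resize(x[:,:,::-1],None,fx=6,fy=6,interpolation=cv2.INTER_CUBIC)
im=np.zeros((540,800,3),np.uint8); im[:,:480]=r(a['frame'][140:230,300:380]); im[:300,480:]=cv2.resize(b['frame'][150:225,290:370,::-1],None,fx=4,fy=4,interpolation=cv2.INTER_CUBIC)
cv2.imwrite('pics/a.png',im); s=sense();print(s['position'],s['eef_rot'])
E
```

```text
[ 0.53342391 -0.01035024  0.13323925] [1.47126729e-01 9.89117552e-01 1.17150086e-04 4.23894061e-04]
```

View pics/a.png

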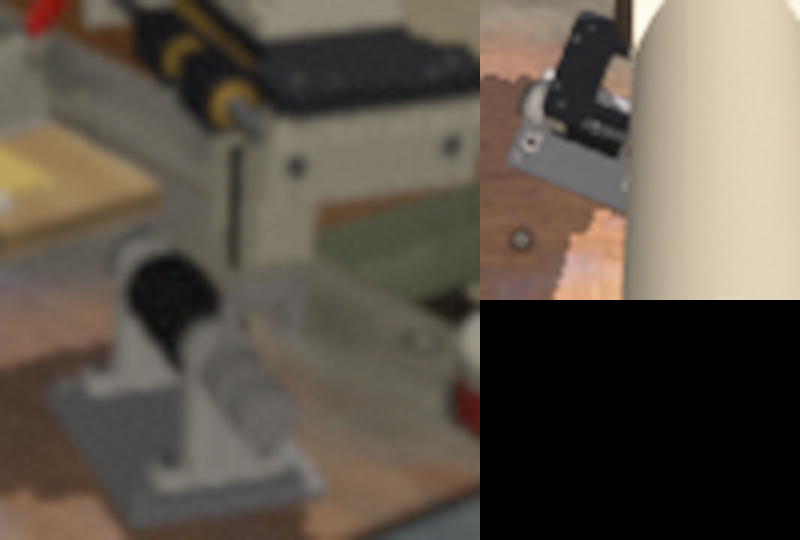

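```bash
cat > v.py <<'E'
from h import *
import sys
def view(fn,x0=315,y0=170,w=50,h=45,k=12,pts={}):
    a=snap('scene'); f=a['frame'][y0:y0+h,x0:x0+w,::-1]
    im=cv2.resize(f,None,fx=k,fy=k,interpolation=cv2.INTER_CUBIC).astype(float)
    lo,hi=np.percentile(im,[2,99]); im=np.clip((im-lo)/(hi-lo)*255,0,255).astype(np.uint8)
    for n,X in pts.items():
        p=((proj(a,X)+.5-[x0,y0])*k).astype(int); cv2.circle(im,tuple(map(int,p)),2,(0,0,255),-1); cv2.putText(im,n,tuple(map(int,p+4)),0,.4,(0,0,255)); 
    cv2.imwrite('pics/'+fn,im); return a
E
python3 - <<'E'
from v import *
s=sense();p=s['position'];th=np.radians(17);X=np.array([np.cos(th),-np.sin(th),0]);Y=np.array([np.sin(th),np.cos(th),0]);Z=np.array([0,0,1])
b=p-.0386*Z; ref=np.array([.5345,-.010,.06])
pts={'bL':b-.0155*X-.009*Z,'bR':b+.0155*X-.009*Z,'br':b+.015*Z,'axT':ref+.012*Z-.02*Y,'axE':ref-.02*Y,'axL':ref-.012*X-.02*Y,'axR':ref+.012*X-.02*Y}
view('b.png',pts=pts)
E
```

```text
(no output)
```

View pics/b.png

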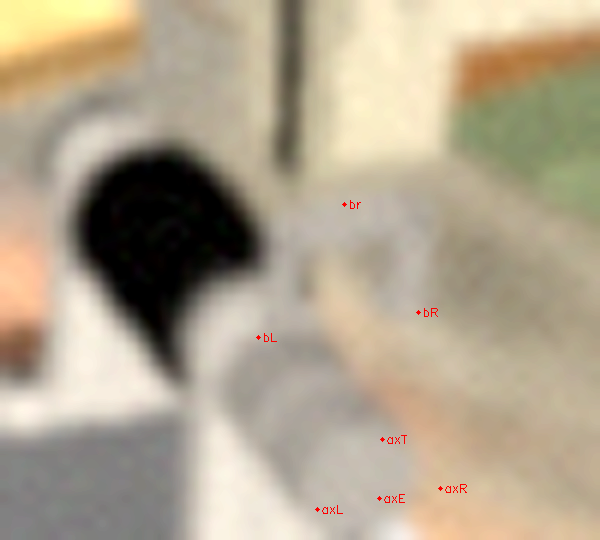

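The clip hangs level between the fingers, with its arms at (290,310) and (400,310), close to the prediction. The axle end is near (365,465), about 5 mm closer to the brackets than nominal. I'll take a profile along the axle to get a first guess for the groove.

```bash
python3 - <<'E'
from v import *
a=snap('scene'); f=cv2.imread('pics/scene0.png')
th=np.radians(17);X=np.array([np.cos(th),-np.sin(th),0]);Y=np.array([np.sin(th),np.cos(th),0]);Z=np.array([0,0,1])
ref=np.array([.5345,-.010,.06]); x0,y0,k=318,185,16
im=cv2.resize(f[y0:y0+35,x0:x0+40],None,fx=k,fy=k,interpolation=cv2.INTER_CUBIC).astype(float)
c=im[150:450,150:450]; lo,hi=np.percentile(c,[5,99]); im=np.clip((im-lo)/(hi-lo)*255,0,255).astype(np.uint8)
for y in range(-30,21,10):
    for q,col in((.012*Z,(0,0,255)),(-.012*X,(255,0,0)),(.012*X,(0,160,0))):
        p=(proj(a,ref+q+y/1000*Y)+.5-[x0,y0])*k; cv2.circle(im,tuple(int(i) for i in p),3,col,-1)
        if q[2]: cv2.putText(im,str(y),tuple(int(i)+4 for i in p),0,.4,col)
cv2.imwrite('pics/c.png',im)
E
```

```text
(no output)
```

View pics/c.png

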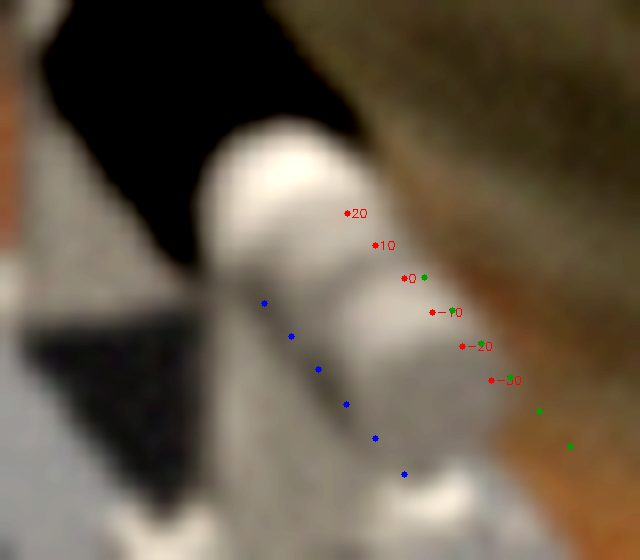

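Blurry, but a dark band at about (350,290), with the bright end collar at (390,310) and the end face centred near (440,418), puts the groove about 4 mm behind the reference. I'll approach there.

Call:
{"method": "send_rows", "body": {
  "targets": [
    {"gripper":1,"offset":[0,0.45,0.5],"turn":0},
    {"gripper":1,"offset":[0,0,0.9],"turn":0},
    {"gripper":1,"offset":[0,0,0],"turn":0},
    {"gripper":1,"offset":[0,0,0.1],"turn":0},
    {"gripper":1,"offset":[0,0,0.1],"turn":0}
  ]
}}

```text
time: 7.75
position: [0.5345, -0.0059, 0.1168]
eef_rot: [0.147, 0.989, 0.0, 0.0]
ft_force: [-0.3, -1.0, -0.5]
opening: 0.0098
grasp_force: 50.0
```

Call:
{"method": "send_rows", "body": {
  "targets": [
    {"gripper":1,"offset":[0,0,0.1],"turn":0},
    {"gripper":1,"offset":[0,0,0.05],"turn":0},
    {"gripper":1,"offset":[0,0,0.0],"turn":0}
  ]
}}

```text
time: 8.12
position: [0.5346, -0.0059, 0.1156]
eef_rot: [0.147, 0.989, 0.0, 0.0]
ft_force: [-1.1, -0.3, 2.2]
opening: 0.0098
grasp_force: 50.0
```

Call:
{"method": "send_rows", "body": {
  "targets": [
    {"gripper":1,"offset":[0,0,0.05],"turn":0},
    {"gripper":1,"offset":[0,0,0],"turn":0}
  ]
}}

```text
time: 8.38
position: [0.5347, -0.0059, 0.1152]
eef_rot: [0.147, 0.989, 0.0, 0.0]
ft_force: [-1.3, -0.3, 4.9]
opening: 0.0094
grasp_force: 50.0
```

Call:
{"method": "send_rows", "body": {
  "targets": [
    {"gripper":1,"offset":[0.05,0.1,0],"turn":0},
    {"gripper":1,"offset":[0,0.05,0],"turn":0},
    {"gripper":1,"offset":[0,0,0],"turn":0}
  ]
}}

```text
time: 8.75
position: [0.5339, -0.0039, 0.1143]
eef_rot: [0.147, 0.989, 0.0, -0.0]
ft_force: [0.4, -0.2, -0.1]
opening: 0.0095
grasp_force: 50.0
```

Call:
{"method": "send_rows", "body": {
  "targets": [
    {"gripper":1,"offset":[0,0.1,0],"turn":0},
    {"gripper":1,"offset":[0,0.05,0],"turn":0},
    {"gripper":1,"offset":[0,0,0],"turn":0}
  ]
}}

```text
time: 9.12
position: [0.5347, -0.0027, 0.1146]
eef_rot: [0.147, 0.989, 0.0, -0.0]
ft_force: [0.2, -0.6, -1.2]
opening: 0.0099
grasp_force: 50.0
```

Call:
{"method": "send_rows", "body": {
  "targets": [
    {"gripper":1,"offset":[0,-0.05,0.1],"turn":0},
    {"gripper":1,"offset":[0,0,0.1],"turn":0},
    {"gripper":1,"offset":[0,0,0],"turn":0}
  ]
}}

```text
time: 9.5
position: [0.5344, -0.0033, 0.1126]
eef_rot: [0.147, 0.989, -0.0, -0.0]
ft_force: [-0.6, -0.6, -0.9]
opening: 0.0099
grasp_force: 50.0
```

In the groove: it is 3 mm below the axle-top contact height with no force. Continuing down.

Call:
{"method": "send_rows", "body": {
  "targets": [
    {"gripper":1,"offset":[0,0,0.1],"turn":0},
    {"gripper":1,"offset":[0,0,0.1],"turn":0},
    {"gripper":1,"offset":[0,0,0.1],"turn":0},
    {"gripper":1,"offset":[0,0,0],"turn":0}
  ]
}}

```text
time: 10.0
position: [0.5345, -0.0033, 0.1096]
eef_rot: [0.147, 0.989, -0.0, -0.0]
ft_force: [-0.5, -0.2, -1.1]
opening: 0.0099
grasp_force: 50.0
```

Call:
{"method": "send_rows", "body": {
  "targets": [
    {"gripper":1,"offset":[0,0,0.1],"turn":0},
    {"gripper":1,"offset":[0,0,0.1],"turn":0},
    {"gripper":1,"offset":[0,0,0],"turn":0}
  ]
}}

```text
time: 10.38
position: [0.5349, -0.0032, 0.1081]
eef_rot: [0.147, 0.989, 0.0, 0.0]
ft_force: [-0.3, -0.3, 3.2]
opening: 0.0097
grasp_force: 50.0
```

Call:
{"method": "send_rows", "body": {
  "targets": [
    {"gripper":1,"offset":[0,0,0.05],"turn":0},
    {"gripper":1,"offset":[0,0,0.05],"turn":0},
    {"gripper":1,"offset":[0,0,0],"turn":0}
  ]
}}

```text
time: 10.75
position: [0.535, -0.003, 0.1073]
eef_rot: [0.147, 0.989, 0.0, 0.0]
ft_force: [-1.2, 0.9, 6.0]
opening: 0.0096
grasp_force: 50.0
```

Call:
{"method": "send_rows", "body": {
  "targets": [
    {"gripper":1,"offset":[0,0,0.05],"turn":0},
    {"gripper":1,"offset":[0,0,0.05],"turn":0},
    {"gripper":1,"offset":[0,0,0],"turn":0}
  ]
}}

```text
time: 11.12
position: [0.5352, -0.003, 0.107]
eef_rot: [0.147, 0.989, 0.0, 0.001]
ft_force: [-2.4, 0.3, 11.2]
opening: 0.0101
grasp_force: 50.0
```

Call:
{"method": "send_rows", "body": {
  "targets": [
    {"gripper":1,"offset":[0.04,0,0.05],"turn":0},
    {"gripper":1,"offset":[0,0,0],"turn":0},
    {"gripper":1,"offset":[0,0,0],"turn":0}
  ]
}}

```text
time: 11.5
position: [0.5352, -0.0031, 0.1069]
eef_rot: [0.147, 0.989, 0.0, 0.001]
ft_force: [-2.8, 0.0, 14.3]
opening: 0.0096
grasp_force: 50.0
```

Call:
{"method": "send_rows", "body": {
  "targets": [
    {"gripper":1,"offset":[0.04,0,0.04],"turn":0},
    {"gripper":1,"offset":[0,0,0],"turn":0},
    {"gripper":1,"offset":[0,0,0],"turn":0}
  ]
}}

```text
time: 11.88
position: [0.535, -0.0025, 0.1057]
eef_rot: [0.147, 0.989, 0.0, 0.001]
ft_force: [1.0, 1.4, 5.8]
opening: 0.0096
grasp_force: 50.0
```

Call:
{"method": "send_rows", "body": {
  "targets": [
    {"gripper":1,"offset":[0,0,0.05],"turn":0},
    {"gripper":1,"offset":[0,0,0.05],"turn":0},
    {"gripper":1,"offset":[0,0,0],"turn":0}
  ]
}}

```text
time: 12.25
position: [0.5345, -0.0036, 0.1045]
eef_rot: [0.148, 0.989, -0.0, 0.001]
ft_force: [-0.6, -1.6, 6.4]
opening: 0.0099
grasp_force: 50.0
```

Call:
{"method": "send_rows", "body": {
  "targets": [
    {"gripper":1,"offset":[0,0,0.07],"turn":0},
    {"gripper":1,"offset":[0,0,0.07],"turn":0},
    {"gripper":1,"offset":[0,0,0],"turn":0}
  ]
}}

```text
time: 12.62
position: [0.5344, -0.003, 0.1024]
eef_rot: [0.147, 0.989, 0.0, 0.001]
ft_force: [2.3, -0.9, -0.2]
opening: 0.0098
grasp_force: 50.0
```

Call:
{"method": "send_rows", "body": {
  "targets": [
    {"gripper":1,"offset":[0,0,0.08],"turn":0},
    {"gripper":1,"offset":[0,0,0.08],"turn":0},
    {"gripper":1,"offset":[0,0,0],"turn":0}
  ]
}}

```text
time: 13.0
position: [0.534, -0.0035, 0.1004]
eef_rot: [0.148, 0.989, -0.0, 0.0]
ft_force: [4.0, -1.8, -3.7]
opening: 0.0099
grasp_force: 50.0
```

Call:
{"method": "send_rows", "body": {
  "targets": [
    {"gripper":1,"offset":[-0.06,0,0.05],"turn":0},
    {"gripper":1,"offset":[0,0,0.05],"turn":0},
    {"gripper":1,"offset":[0,0,0],"turn":0}
  ]
}}

```text
time: 13.38
position: [0.5343, -0.0034, 0.0997]
eef_rot: [0.147, 0.989, -0.0, -0.0]
ft_force: [4.2, -1.3, -1.6]
opening: 0.0096
grasp_force: 50.0
```

Call:
{"method": "send_rows", "body": {
  "targets": [
    {"gripper":1,"offset":[-0.04,0,0.05],"turn":0},
    {"gripper":1,"offset":[0,0,0.05],"turn":0},
    {"gripper":1,"offset":[0,0,0],"turn":0}
  ]
}}

```text
time: 13.75
position: [0.5346, -0.0032, 0.0987]
eef_rot: [0.147, 0.989, 0.0, -0.0]
ft_force: [2.1, -0.9, -2.3]
opening: 0.0099
grasp_force: 50.0
```

Call:
{"method": "send_rows", "body": {
  "targets": [
    {"gripper":1,"offset":[-0.04,0,0.05],"turn":0},
    {"gripper":1,"offset":[0,0,0.05],"turn":0},
    {"gripper":1,"offset":[0,0,0],"turn":0}
  ]
}}

```text
time: 14.12
position: [0.5347, -0.0032, 0.0982]
eef_rot: [0.147, 0.989, 0.0, -0.0]
ft_force: [-0.8, -0.9, 5.3]
opening: 0.0096
grasp_force: 50.0
```

Call:
{"method": "send_rows", "body": {
  "targets": [
    {"gripper":1,"offset":[0,0,0.05],"turn":0},
    {"gripper":1,"offset":[0,0,0.05],"turn":0},
    {"gripper":1,"offset":[0,0,0],"turn":0}
  ]
}}

```text
time: 14.5
position: [0.5348, -0.0033, 0.098]
eef_rot: [0.147, 0.989, 0.0, -0.0]
ft_force: [-3.5, -0.2, 11.6]
opening: 0.0099
grasp_force: 50.0
```

Call:
{"method": "send_rows", "body": {
  "targets": [
    {"gripper":1,"offset":[0.02,0,-0.15],"turn":0},
    {"gripper":1,"offset":[0,0,0],"turn":0},
    {"gripper":0.7,"offset":[0,0,0],"turn":0},
    {"gripper":0.7,"offset":[0,0,0],"turn":0},
    {"gripper":0.7,"offset":[0,0,0],"turn":0}
  ],
  "squeeze": 5
}}

```text
time: 15.12
position: [0.5346, -0.0035, 0.098]
eef_rot: [0.147, 0.989, -0.0, -0.0]
ft_force: [-0.2, -0.5, 0.2]
opening: 0.027
grasp_force: 0.0
```

Call:
{"method": "send_rows", "body": {
  "targets": [
    {"gripper":0.7,"offset":[0,0,-1],"turn":0},
    {"gripper":0.7,"offset":[0,0,-2],"turn":0},
    {"gripper":0.7,"offset":[0,0,-4],"turn":0},
    {"gripper":0.7,"offset":[0,0,-5],"turn":0},
    {"gripper":0.7,"offset":[0,0,0],"turn":0}
  ]
}}

```text
time: 15.75
position: [0.5382, -0.0034, 0.2234]
eef_rot: [0.147, 0.989, 0.001, 0.005]
ft_force: [0.5, 0.5, 0.1]
opening: 0.0274
grasp_force: 0.0
```

```bash
python3 - <<'E'
from v import *
th=np.radians(17);X=np.array([np.cos(th),-np.sin(th),0]);Y=np.array([np.sin(th),np.cos(th),0]);Z=np.array([0,0,1])
b=np.array([.5346,-.0033,.06])
view('d.png',pts={'top':b+.054*Z,'bL':b-.0155*X-.009*Z,'bR':b+.0155*X-.009*Z},y0=160,h=50,k=11)
E
```

```text
(no output)
```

View pics/d.png

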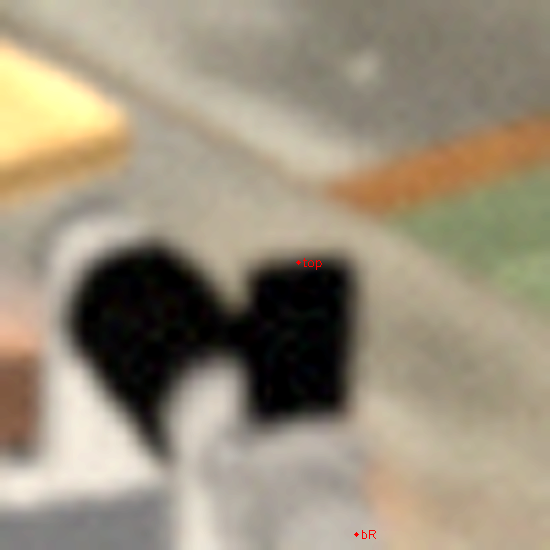

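The tab stands upright on the axle. Its top, at (300,262), is where the fully home pose predicts, and the gripper is clear.

```bash
python3 -c "
from plant import sign_off
print(sign_off())"
```

```text
the job is handed in; nothing more can be done
None
```

The clip is seated fully home in the axle groove and released, with readings on the axle peaking at about 14 N. I handed the job in at about 16 s, and none of the planned moves went near the tin, block, pencil or orange look-alike.

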